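Walk the vial block round to the reader's fence

ROBOT

A 6-joint arm with a two-finger parallel gripper is mounted at the origin on the work surface. World frame = base frame: x ahead of the robot, y to its left, z up, the work surface at z = 0. Lengths are in mm, angles in rad, forces in N, time in s.
With the tool pointing down it reaches from about 325 to 850 mm from the base axis. Payload 4.4 kg.
Tool frame: the origin (TCP) lies between the finger pads; the fingertips stand 25 mm ahead of it and the grasp point (between the pads) lies 6 mm ahead of it (manip.tips_ahead is the distance from the TCP to the fingertips, in mm); z points along the fingers, y is the line along which they close (so a half turn about z gives the same grasp; the last joint's range is limited). The gripper opens to 94 mm and grips with 3 to 60 N. Pads are 16 mm wide; open, the fingers measure 119 mm over their backs; the gripper's body (75 mm by 177 mm) begins 78 mm behind the grasp point.
Start: joints at [0.987, 0.207, 1.542, -0, 1.393, -0.15], TCP at [241.694, 521.738, 203.247] pointing down, gripper open.
Joint ranges: [-2.73, 2.73], [-0.86, 2.22], [0.23, 2.46], [-1.11, 4.25], [0.08, 2.63], [-2.82, 2.82]. Speed limits (rad/s): [2.79, 2.79, 3.14, 3.14, 3.14, 3.14].

INTERFACE

Orientations are given as a unit quaternion [x, y, z, w].
In Python, from station import manip gives the robot as it stands. The module is installed in compiled form; this text tells all that it offers.
- The arm moves only by the shell command python3 -m jog 'ROWS' [OPENING] [FORCE]. ROWS is text: rows parted by semicolons, each of 4 numbers parted by spaces: the shift along the tool's x, y, z in cm, then the turn about the tool's z in rad. In form: tx ty tz turn; .... A call has 1 to 20 rows; each row shifts and turns the commanded pose from where the row before left it, along the tool's axes as they then stand; what a row does not reach is not made up. A row lasts 1/12 s, in which the tool goes at most 41.7 mm and 7.16 degrees, less where a joint would pass 70% of its speed; a pose out of reach is approached as far as the arm can. A call with a gripper value outside its range is refused whole. OPENING is the opening in per cent of the stroke, from 0 (shut) to 100 (fully open), set as the call begins (- or left out, the last holds). The fingers move at their own pace and stop on an object; FORCE is the grip in N (left out, the last holds). Time passes only in rows, so rows that do not move let the fingers close. It gives the time, the measured TCP pose, the force, the opening and the grip force at its end, in the units of the state.
- manip.observe(): the state, without advancing time (a new reading comes with each control period).
- manip.read_camera(name): name is "scene" or "top" or "wrist"; returns a dict with "color" (420x560x3 uint8, red, green, blue), "z_map" (420x560 float32, mm along the optical axis (not along the pixel's ray), 0 where there is no reading), "vertical_fov" (degrees; the focal length in pixels is half the picture's height over the tangent of half this angle, whatever the lens; pixels are square), "cx", "cy" (the principal point, pixels), "xyz" and "rotation" of the camera in the world. Camera axes: x right, y up, looking along -z (the intrinsics and any distortion apply to the point x, -y, -z); pixel columns grow to the right and rows downward; lengths in mm; the calibration is good to about 2 mm. A picture is of the moment at which its call begins.
- manip.job_done(): hands the job in; it is judged then, once.
The state is a dict: "time": time; "q": joint angles; "joint_vel": joint speeds; "effort": joint torques, N m; "position": TCP position; "ee_rot": TCP orientation; "ft_force": force on the tool from outside, world axes, zero at the start; "moment": the same for the moment, N m; "finger_gap": finger opening in mm; "finger_force": force on a finger pad.
Only numpy, scipy, OpenCV 4.12 (cv2) and the standard library are available. Lean on these libraries where they do the work, as an engineer would, in place of code of your own. Each camera call takes 0.05 s, during which the arm holds its last target. There are 200 camera calls.

TASK

The heavy aluminium vial block stands askew on the bench in front of the reader. Push it round with the fingertips, corner by corner, until one of its long sides lies flush against the blue fence with the whole block between the two yellow marks, then take the hand away. Slide it gently: do not lift or tip it, do not touch the vials in it, and leave the other glassware and the syringe where they are.

Things in the scene. Friction and masses are not known exactly. Their poses are not given: they have to be found in the camera images.
- block: Heavy aluminium vial block, 88 mm along its x, 112 mm along its y (its two long sides look along +x and -x; they are alike, either may face the fence), 40 mm high, 0.8 to 1.1 kg with its vials. Loose on the bench, slides with dry friction (4 to 14 N). Too wide to pinch. Origin: centre of its underside. Six vial holes in its top, four filled.
- fence: Fixed blue rail 240 mm long, 28 mm high, 16 mm thick; behind it a white reader box 36 mm high, 200 mm long, to 130 mm behind the rail's near face. Origin: bench level, middle of the rail's flat near face, which the block must lie against. x points away from the working side, into the rail (the block is at negative x), y along the rail, z up.
- mark_a (a point): Yellow mark, 5 mm wide across rail top and near face, at y = +68 mm of the fence. Point: its middle, on the rail's near face at the top, 28 mm high. Between the inner edges of the two marks are 131 mm, so the block fits with about 10 mm to spare at each end.
- mark_b (a point): The other yellow mark, alike, at y = -68 mm of the fence.
- vial0: Amber glass vial with a blue cap, 20 mm in diameter, 40 mm tall, 20 g, standing loose in a 22 mm hole of the block at (-22, -36) mm of the block's x, y; its foot is 8 mm and its cap's top 48 mm above the bench. Origin: centre of its underside.
- vial1: Amber glass vial with a blue cap, 20 mm in diameter, 40 mm tall, 20 g, standing loose in a 22 mm hole of the block at (-22, 36) mm of the block's x, y; its foot is 8 mm and its cap's top 48 mm above the bench. Origin: centre of its underside.
- vial2: Amber glass vial with a blue cap, 20 mm in diameter, 40 mm tall, 20 g, standing loose in a 22 mm hole of the block at (22, 0) mm of the block's x, y; its foot is 8 mm and its cap's top 48 mm above the bench. Origin: centre of its underside.
- vial3: Amber glass vial with a blue cap, 20 mm in diameter, 40 mm tall, 20 g, standing loose in a 22 mm hole of the block at (22, 36) mm of the block's x, y; its foot is 8 mm and its cap's top 48 mm above the bench. Origin: centre of its underside.
- beaker: Clear beaker, 70 mm wide, 85 mm tall, loose, to the +y side of the work. Origin: centre of its underside. A bystander.
- bottle: Amber bottle with a black cap, 72 mm wide, 140 mm tall, loose, to the -y side of the work. Origin: centre of its underside. A bystander.
- flask: Glass flask with a long neck, 72 mm wide, 155 mm tall, loose, farther to the -y side. Origin: centre of its underside. A bystander.
- syringe: Blue and white syringe lying down, 155 mm long, 30 mm wide, 16 mm high, loose, farther to the +y side; its length lies along its own x. Origin: underside, middle of the barrel. A bystander.

How it is judged:
By the outcome, as a careful person would: the job done as asked, in the order asked, and still so for the second after the job is handed in, with the robot touching nothing.
It also fails if it takes over 72 s, if anything falls off the work surface, if the arm or the gripper's body presses on something with over 40 N, if the wrist force passes 120 N, or if a joint passes its speed limit or range.

## Working session

There is one attempt and no reset: what is moved stays moved. The work goes in short steps, Python scripts to look and compute and a shell command to move; the robot and the scene stay as the last step left them, time stands still between calls to the robot, and variables do not carry over. Pictures are saved under pics/ and viewed, at most 10 in all, crops included, and the job is handed in when it is done.

```bash
mkdir -p pics
cat > h.py <<'E'
import numpy as np, cv2
from station import manip
def cam(n):
    c=manip.read_camera(n); c['f']=210/np.tan(np.radians(c['vertical_fov'])/2); return c
def R(c):
    r=np.array(c['rotation'],float)
    if r.shape==(3,3): return r
    from scipy.spatial.transform import Rotation as Ro
    return Ro.from_quat(r).as_matrix()
def ray(c,uv,z):
    uv=np.atleast_2d(uv).astype(float)
    d=np.c_[(uv[:,0]-c['cx'])/c['f'],-(uv[:,1]-c['cy'])/c['f'],-np.ones(len(uv))]@R(c).T
    o=np.array(c['xyz']); return o+d*((z-o[2])/d[:,2])[:,None]
E
python3 - <<'E'
from h import *
for n in('top','scene'):
    c=cam(n); print(n,{k:v for k,v in c.items() if k not in('color','z_map')})
    cv2.imwrite(f'pics/{n}0.png',c['color'][:,:,::-1])
print(manip.observe())
E
```

```text
top {'vertical_fov': 53.04531882941301, 'cx': 279.5928113223282, 'cy': 208.75580983965125, 'xyz': array([ 310.33453952,    4.31892058, 1185.79112148]), 'rotation': array([-0.06898903,  0.07308515,  0.70606612, -0.70097768]), 'f': np.float64(420.7780210404526)}
scene {'vertical_fov': 56.782157722092045, 'cx': 275.35685958722576, 'cy': 204.42143664416278, 'xyz': array([1323.26319303, -590.40720751, 1079.4132061 ]), 'rotation': array([0.33017375, 0.17069294, 0.41759397, 0.82913479]), 'f': np.float64(388.5314571133712)}
{'time': 0.1, 'q': array([ 9.86484134e-01,  2.07363113e-01,  1.54278214e+00, -1.46642835e-05,
        1.39352213e+00, -1.50489092e-01]), 'joint_vel': array([ 1.55486080e-03, -8.72697871e-04, -4.71581003e-03,  4.14943686e-04,
       -1.94333342e-04,  4.23246440e-05]), 'effort': array([-5.06911529e-04, -3.71866286e+01, -2.82291859e+01,  6.99953944e-02,
        3.11316666e-02, -5.08087874e-05]), 'position': array([241.2974826 , 521.11277423, 202.20459118]), 'ee_rot': array([ 2.15213191e-01,  9.76566540e-01, -9.70725234e-04, -3.65876738e-04]), 'ft_force': array([ 0.04630376,  0.59120352, -0.52628555]), 'moment': array([-0.05504353, -0.01442067, -0.02070129]), 'finger_force': 0.0, 'finger_gap': 93.75912771001364}
```

View pics/top0.png

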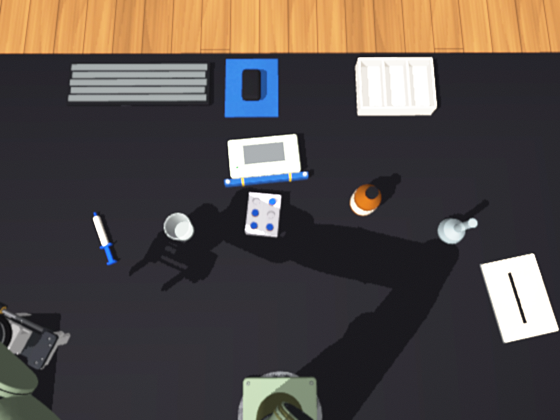

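View pics/scene0.png

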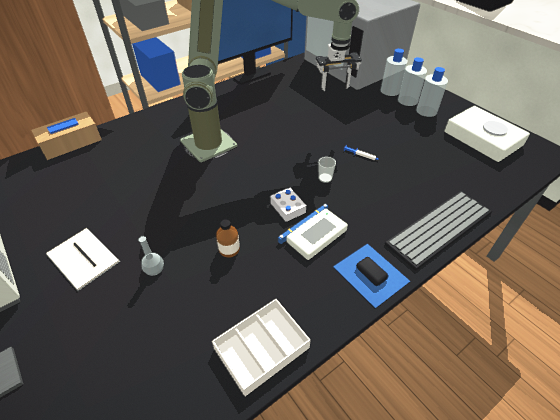

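The top view shows the fence (rail from about (225,183) to (308,176)), marks at about (235,182) and (290,178), the block at (263,215) and the beaker at (180,228). I'll measure these.

```bash
cat > m.py <<'E'
from h import *
import sys
def measure(save=None):
    c=cam('top'); im=c['color']; hsv=cv2.cvtColor(im,cv2.COLOR_RGB2HSV)
    if save: cv2.imwrite(save,cv2.resize(im[130:260,200:400,::-1],None,fx=4,fy=4,interpolation=cv2.INTER_CUBIC))
    H,S,V=[hsv[:,:,i].astype(int) for i in range(3)]
    roi=np.zeros(H.shape,bool); roi[150:280,205:325]=1
    y=(H>15)&(H<35)&(S>110)&(V>90)&roi
    b=(H>98)&(H<125)&(S>140)&(V>70)&roi
    return c,im,H,S,V,y,b
if __name__=='__main__':
    c,im,H,S,V,y,b=measure('pics/crop0.png')
    for nm,m,z in(('yel',y,28),('blu',b,28)):
        n,l,st,ce=cv2.connectedComponentsWithStats(m.astype(np.uint8))
        for i in range(1,n):
            if st[i,4]>4: print(nm,st[i],ce[i].round(1),ray(c,ce[i],48 if nm=='blu' and st[i,4]<100 else 28)[0].round(1))
    m=((S<70)&(V>110)); m[:184]=0; m[:,:235]=0;m[:,300:]=0; m[260:]=0
    # include caps
    m=m.astype(np.uint8); m=cv2.morphologyEx(m,cv2.MORPH_CLOSE,np.ones((9,9)))
    cs=cv2.findContours(m,0,2)[0]; k=max(cs,key=cv2.contourArea)
    r=cv2.minAreaRect(k); bx=cv2.boxPoints(r); print(r); print(ray(c,bx,40).round(1))
    zm=c['z_map']; print(zm[205:225:5,250:280:5])
E
python3 m.py
```

```text
yel [289 174   2   8  13] [289.6 177.6] [637.  -32.6  28. ]
yel [242 178   2   9  13] [242.4 182.5] [623.5 101.9  28. ]
blu [292 171  17  10 111] [299.  176.2] [641.  -59.6  28. ]
blu [245 174  44  12 320] [266.2 179.3] [632.3  34.1  28. ]
blu [224 178  17   9 107] [233.  182.6] [623.3 128.6  28. ]
blu [269 199   6   6  28] [271.8 201.1] [564.1  18.2  48. ]
blu [252 210   6   6  29] [254.7 212.4] [532.6  65.4  48. ]
blu [251 223   6   5  26] [253.5 225. ] [497.5  68.6  48. ]
blu [267 224   6   6  30] [269.4 226.6] [492.7  25.1  48. ]
((262.4767150878906, 213.97125244140625), (33.603816986083984, 43.182472229003906), 6.009006023406982)
[[474.9  96.3  40. ]
 [596.2  84.8  40. ]
 [585.5  -8.8  40. ]
 [464.5   4.7  40. ]]
[[1172.3937 1173.825  1170.7277 1167.6443 1172.7042 1170.4572]
 [1166.1008 1158.6256 1168.7673 1163.3549 1173.4149 1166.838 ]
 [1164.9633 1158.7097 1165.3195 1167.3002 1193.8672 1165.7697]
 [1159.4164 1158.6124 1164.8737 1159.5228 1161.65   1163.4   ]]
```

View pics/crop0.png

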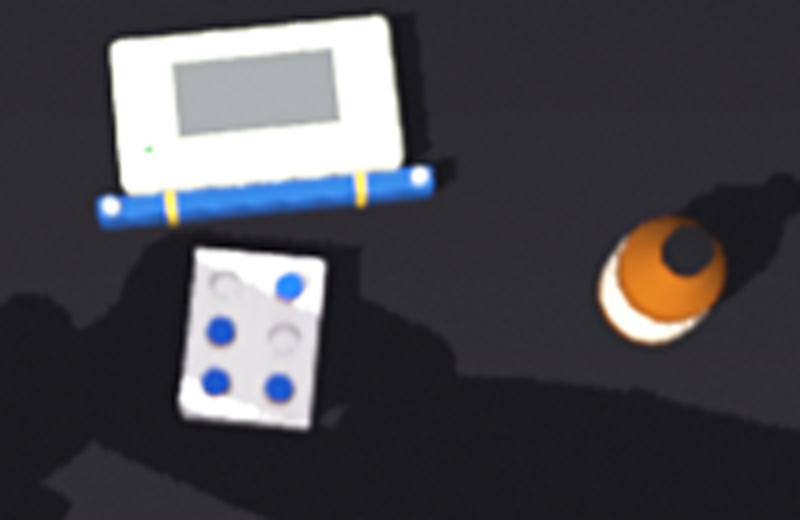

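The crop shows the rail, its yellow marks at crop (172,205) and (361,188), and the block with four blue caps, its long axis pointing nearly at the fence. It has to turn about 79° clockwise and shift 18 mm to -y. First I'll turn the tool square to the fence, shut the fingers and go to the front-left corner.

```bash
cat > p.py <<'E'
from h import *
O=np.array([626.,34.3]); F=np.array([[.995,.0998],[-.0998,.995]])
def tool():
    from scipy.spatial.transform import Rotation as Ro
    s=manip.observe(); M=Ro.from_quat(s['ee_rot']).as_matrix()
    a=F@M[:2,1]; print('tool f',(F@(s['position'][:2]-O)).round(1),'z',s['position'][2].round(1),'yaw y_t',np.degrees(np.arctan2(a[1],a[0])).round(1),'F',s['ft_force'].round(1),'t',s['time'],'gap',round(s['finger_gap'],1))
def block(n='top'):
    c=cam(n); hsv=cv2.cvtColor(c['color'],cv2.COLOR_RGB2HSV); H,S,V=[hsv[:,:,i] for i in range(3)]
    b=((H>98)&(H<128)&(S>130)&(V>60)).astype(np.uint8)
    k,l,st,ce=cv2.connectedComponentsWithStats(b)
    P=[]
    for i in range(1,k):
        if 10<st[i,4]<130:
            q=F@(ray(c,ce[i],48)[0][:2]-O)
            if -220<q[0]<-3 and abs(q[1])<120: P.append(q)
    P=np.array(P); print(n,'caps',P.round(1).tolist())
    mod=np.array([[-22,-36],[-22,36],[22,0],[22,36.]])
    import itertools
    best=None
    if len(P)>=3:
      for pm in itertools.permutations(range(4),len(P)):
        if len(P)>4: break
        A=mod[list(pm)]; a=A-A.mean(0); p=P-P.mean(0)
        U,_,Vt=np.linalg.svd(a.T@p); D=np.diag([1,np.linalg.det(Vt.T@U.T)]); R2=Vt.T@D@U.T
        e=np.abs(p-a@R2.T).max()
        if best is None or e<best[0]: best=(e,P.mean(0)-R2@A.mean(0),np.degrees(np.arctan2(R2[1,0],R2[0,0])))
      e,t,an=best; r=np.radians(an); Rm=np.array([[np.cos(r),-np.sin(r)],[np.sin(r),np.cos(r)]])
      print('err %.1f centre %s x-angle %.1f'%(e,t.round(1),an)); print('corners',[(t+Rm@v).round(1).tolist() for v in ([44,56],[44,-56],[-44,-56],[-44,56])])
    return c
if __name__=='__main__':
    import sys
    tool()
    for n in sys.argv[1:]: block(n)
E
python3 p.py top scene
python3 -m jog '0 0 0 -0.107;0 0 0 -0.107;0 0 0 -0.107;0 0 0 -0.107;0 0 0 -0.107;0 0 0 0;0 0 0 0' 0 20; python3 p.py
```

```text
tool f [-334.1  522.9] z 202.4 yaw y_t 59.4 F [0.9 0.  0.8] t 0.15 gap 93.7
top caps [[-63.5, -10.0], [-89.8, 40.2], [-124.1, 46.9], [-133.3, 4.0]]
err 0.6 centre [-93.8  18.5] x-angle 78.5
corners [[-139.9, 72.8], [-30.2, 50.4], [-47.8, -35.8], [-157.5, -13.4]]
scene caps [[-122.5, 41.8], [-131.6, -0.6], [-86.8, 34.3], [-61.5, -15.3]]
err 0.5 centre [-91.8  13.2] x-angle 78.0
corners [[-137.4, 67.9], [-27.9, 44.6], [-46.2, -41.5], [-155.7, -18.2]]
time: 0.83
position: [241.6, 521.7, 203.1]
ee_rot: [-0.049, 0.999, -0.0, -0.0]
ft_force: [0.0, 0.3, 0.3]
finger_gap: 50.3
finger_force: 0.0
tool f [-333.8  523.3] z 203.1 yaw y_t 89.9 F [0.  0.3 0.3] t 0.8333 gap 50.3
```

```bash
python3 -m jog '-1.65 -2.43 0 0;-1.65 -2.43 0 0;-1.65 -2.43 0 0;-1.65 -2.43 0 0;-1.65 -2.43 0 0;-1.65 -2.43 0 0;-1.65 -2.43 0 0;-1.65 -2.43 0 0;-1.65 -2.43 0 0;-1.65 -2.43 0 0;-1.65 -2.43 0 0;-1.65 -2.43 0 0;-1.65 -2.43 0 0;-1.65 -2.43 0 0;-1.65 -2.43 0 0;-1.65 -2.43 0 0;-1.65 -2.43 0 0;-1.65 -2.43 0 0;0 0 0 0;0 0 0 0' >/dev/null; python3 p.py top scene
python3 - <<'E'
from h import *
c=cam('scene'); cv2.imwrite('pics/s1.png',cv2.resize(c['color'][100:300,170:430,::-1],None,fx=3,fy=3))
E
```

```text
tool f [-35.8  85.1] z 202.9 yaw y_t 89.8 F [ 0.2 -0.  -0.5] t 2.5 gap 0.2
top caps [[-4.3, 110.3], [-62.9, -9.8], [-89.8, 39.8], [-124.9, 47.2], [-133.4, 3.7]]Traceback (most recent call last):
  File "p.py", line 33, in <module>
    for n in sys.argv[1:]: block(n)
                           ~~~~~^^^
  File "p.py", line 27, in block
    e,t,an=best; r=np.radians(an); Rm=np.array([[np.cos(r),-np.sin(r)],[np.sin(r),np.cos(r)]])
    ^^^^^^
TypeError: cannot unpack non-iterable NoneType object
```

View pics/s1.png

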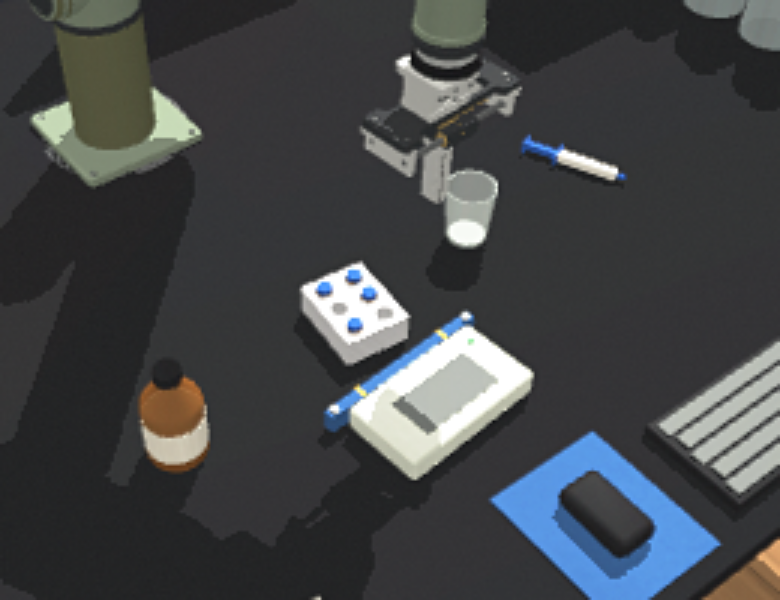

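The scene view shows the hand hovering left of the block with a clear way down and the beaker well off. Lower and push the front-left corner toward -y.

```bash
sed -i 's/<q\[0\]<-3/<q[0]<-12/; s/if len(P)>=3:/if 3<=len(P)<=4:/' p.py
python3 -m jog '0 0 2.5 0;0 0 2.5 0;0 0 2.5 0;0 0 2.5 0;0 0 2.5 0;0 0 2.5 0;0 0 1.5 0;0 0 0 0;0 -0.5 0 0;0 -0.5 0 0;0 -0.4 0 0;0 -0.4 0 0;0 -0.4 0 0;0 -0.4 0 0;0 -0.4 0 0;0 -0.4 0 0;0 -0.4 0 0;0 -0.4 0 0' >/dev/null;python3 p.py top scene
python3 -m jog '0 -0.3 0 0;0 -0.3 0 0;0 -0.3 0 0;0 0 0 0' >/dev/null;python3 p.py top scene
```

```text
tool f [-36.2  43.8] z 38.2 yaw y_t 90.1 F [ 0.4 -0.1  0.5] t 4.1 gap 0.5
top caps [[-62.8, -8.3], [-133.3, 2.8]]
scene caps [[-131.6, -0.6], [-61.5, -15.3]]
tool f [-36.1  34.8] z 38.2 yaw y_t 90.1 F [-0.5  0.3 -0.8] t 4.5333 gap 0.5
top caps [[-63.9, -13.8]]
scene caps [[-131.6, -0.6], [-61.5, -15.3]]
```

Run:
```python
from h import *
c=cam('scene'); cv2.imwrite('pics/s2.png',cv2.resize(c['color'][150:260,240:370,::-1],None,fx=5,fy=5))
```

```text
(no output)
```

View pics/s2.png

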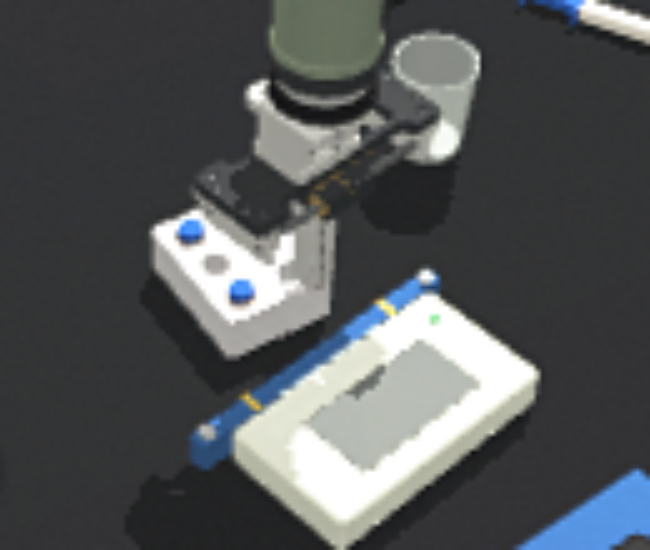

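Run:
```python
from p import *
for n in('scene','top'):
    c=cam(n); z=c['z_map']; v,u=np.mgrid[0:420,0:560]
    d=np.stack([(u-c['cx'])/c['f'],-(v-c['cy'])/c['f'],-np.ones(u.shape)],-1)*z[...,None]
    W=d@R(c).T+np.array(c['xyz']); f=(W[...,:2]-O)@F.T
    if n=='scene':
        for r in range(190,224,2): print(r,[tuple(np.r_[f[r,x],W[r,x,2]].astype(int)) for x in range(288,310,3)])
    m=(W[...,2]>60)&(W[...,2]<85)&(abs(f[...,0]+40)<80)&(abs(f[...,1]-40)<90)
    print(n,m.sum(), f[m].mean(0) if m.any() else '', f[m].min(0),f[m].max(0))
```

```text
190 [(np.int64(-30), np.int64(-45), np.int64(179)), (np.int64(-26), np.int64(-35), np.int64(175)), (np.int64(-17), np.int64(-30), np.int64(179)), (np.int64(-14), np.int64(-18), np.int64(172)), (np.int64(-30), np.int64(12), np.int64(141)), (np.int64(-12), np.int64(8), np.int64(156)), (np.int64(-3), np.int64(13), np.int64(159)), (np.int64(-6), np.int64(31), np.int64(146))]
192 [(np.int64(-23), np.int64(-51), np.int64(178)), (np.int64(-16), np.int64(-44), np.int64(179)), (np.int64(-12), np.int64(-34), np.int64(175)), (np.int64(-4), np.int64(-28), np.int64(177)), (np.int64(-14), np.int64(-3), np.int64(154)), (np.int64(-7), np.int64(2), np.int64(154)), (np.int64(-3), np.int64(13), np.int64(150)), (np.int64(-97), np.int64(136), np.int64(0))]
194 [(np.int64(-23), np.int64(-51), np.int64(169)), (np.int64(-9), np.int64(-51), np.int64(180)), (np.int64(-5), np.int64(-41), np.int64(176)), (np.int64(-15), np.int64(-16), np.int64(152)), (np.int64(-10), np.int64(-7), np.int64(149)), (np.int64(-29), np.int64(27), np.int64(112)), (np.int64(-29), np.int64(43), np.int64(101)), (np.int64(-92), np.int64(
[... 4743 characters left out ...]
nt64(10), np.int64(31))]
222 [(np.int64(-41), np.int64(-31), np.int64(-2)), (np.int64(-31), np.int64(-25), np.int64(1)), (np.int64(-23), np.int64(-17), np.int64(2)), (np.int64(-19), np.int64(-5), np.int64(-3)), (np.int64(5), np.int64(-16), np.int64(26)), (np.int64(13), np.int64(-9), np.int64(26)), (np.int64(22), np.int64(-4), np.int64(31)), (np.int64(30), np.int64(3), np.int64(31))]
scene 39 [-32.56661778  27.23957405] [-46.48582564  18.49302437] [-25.11028753  45.23462826]Traceback (most recent call last):
  File "<stdin>", line 9, in <module>
    return umr_minimum(a, axis, None, out, keepdims, initial, where)
ValueError: zero-size array to reduction operation minimum which has no identity
```

```bash
python3 -m jog '0 1 0 0;0 2 0 0;0 2 0 0;0 2 0 0;0 0 0 0' >/dev/null; python3 p.py top scene
python3 - <<'E'
from h import *
c=cam('scene'); d=cam('top'); a=cv2.resize(c['color'][150:250,240:340,::-1],None,fx=4,fy=4); b=cv2.resize(d['color'][160:260,210:310,::-1],None,fx=4,fy=4)
cv2.imwrite('pics/s3.png',np.hstack([a,b]))
E
```

```text
tool f [-36.7 109.3] z 38.2 yaw y_t 90.3 F [-0.5 -0.4 -0. ] t 5.2 gap -0.0
top caps [[-62.9, -9.8], [-89.8, 39.8], [-124.9, 47.2], [-133.4, 3.7]]
err 0.3 centre [-93.9  18.5] x-angle 78.9
corners [[-140.4, 72.4], [-30.5, 50.9], [-47.4, -35.4], [-157.3, -13.9]]
scene caps [[-122.5, 41.8], [-131.6, -0.6], [-86.8, 34.3], [-61.5, -15.3]]
err 0.5 centre [-91.8  13.2] x-angle 78.0
corners [[-137.4, 67.9], [-27.9, 44.6], [-46.2, -41.5], [-155.7, -18.2]]
```

View pics/s3.png

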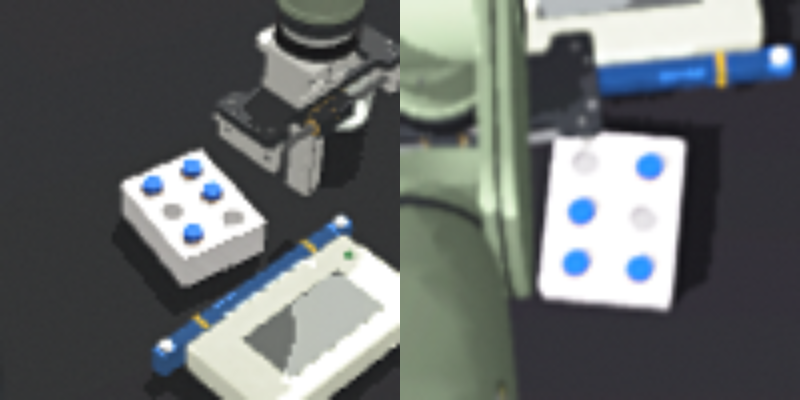

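Run:
```python
from p import *
c=cam('scene')
def proj(fx,fy,z):
    w=np.r_[O+F.T@np.array([fx,fy]),z]; k=R(c).T@(w-np.array(c['xyz'])); return (c['cx']+c['f']*k[0]/-k[2], c['cy']-c['f']*k[1]/-k[2])
for x,y,z in [(-28.7,96.8,13),(-28.7,121.8,13),(-44.7,96.8,13),(-28.7,96.8,60),(0,0,28),(0,68,28),(0,-68,28)]:
    p=np.array(proj(x,y,z)); print((x,y,z),p.round(1),'in s3',((p-[240,150])*4).round(0))
s=manip.observe(); print(s['position'],s['ee_rot'],manip.tips_ahead)
hsv=cv2.cvtColor(c['color'],cv2.COLOR_RGB2HSV);H,S,V=[hsv[:,:,i] for i in range(3)]
y=((H>15)&(H<35)&(S>110)&(V>90)).astype(np.uint8); y[:180]=0;y[260:]=0;y[:,:260]=0;y[:,350:]=0
k,l,st,ce=cv2.connectedComponentsWithStats(y)
for i in range(1,k):
    if st[i,4]>3: print('yel scene',ce[i],st[i],F@(ray(c,ce[i],28)[0][:2]-O))
```

```text
(-28.7, 96.8, 13) [314.9 204. ] in s3 [300. 216.]
(-28.7, 121.8, 13) [319.4 200.8] in s3 [318. 203.]
(-44.7, 96.8, 13) [311.9 201.8] in s3 [287. 207.]
(-28.7, 96.8, 60) [315.7 195.2] in s3 [303. 181.]
(0, 0, 28) [302.3 218.5] in s3 [249. 274.]
(0, 68, 28) [315.4 209.1] in s3 [301. 237.]
(0, -68, 28) [288.6 228.2] in s3 [194. 313.]
[579.5170141  134.9643876   38.23415563] [-5.03556910e-02  9.98731337e-01 -1.47055296e-04 -6.89122343e-07] 25.0
yel scene [317.25 180.25] [316 180   3   2   4] [-103.68478783  186.7967016 ]
yel scene [316.5  210.75] [315 210   4   3   4] [ 8.44602703 65.27308213]
yel scene [289.4 229.4] [288 228   4   4   5] [  5.96037222 -69.7748768 ]
```

Run:
```python
from p import *
c=cam('scene'); cv2.imwrite('pics/s4.png',cv2.resize(c['color'][165:225,285:345,::-1],None,fx=10,fy=10,interpolation=cv2.INTER_NEAREST)); z=c['z_map']; v,u=np.mgrid[0:420,0:560]
d=np.stack([(u-c['cx'])/c['f'],-(v-c['cy'])/c['f'],-np.ones(u.shape)],-1)*z[...,None]
W=d@R(c).T+np.array(c['xyz']); f=(W[...,:2]-O)@F.T
for r in range(186,208,2): print(r,[tuple(int(t) for t in np.r_[f[r,x],W[r,x,2]]) for x in range(309,324,2)])
```

```text
186 [(-2, 26, 170), (-10, 45, 152), (-37, 87, 107), (-29, 88, 112), (-27, 97, 107), (-29, 111, 97), (-93, 200, -5), (-84, 202, 0)]
188 [(-4, 28, 158), (-109, 159, -1), (-41, 93, 90), (-31, 92, 97), (-27, 99, 96), (-25, 107, 91), (-82, 189, -1), (-79, 197, -4)]
190 [(-3, 28, 149), (-102, 152, -2), (-41, 93, 79), (-29, 90, 90), (-27, 99, 85), (-26, 109, 79), (-74, 180, -1), (-71, 189, -4)]
192 [(-3, 29, 139), (-92, 142, 0), (-37, 89, 75), (-27, 89, 82), (-29, 103, 71), (-27, 112, 66), (-68, 174, -3), (-60, 177, 0)]
194 [(-89, 127, 1), (-86, 135, -2), (-38, 92, 62), (-26, 89, 73), (-30, 106, 58), (-27, 113, 55), (-60, 166, -3), (-52, 168, 1)]
196 [(-82, 120, 0), (-80, 130, -5), (-35, 89, 55), (-30, 95, 55), (-28, 104, 50), (-53, 147, 3), (-52, 157, -2), (-46, 162, -1)]
198 [(-75, 113, -1), (-72, 122, -5), (-64, 124, 0), (-28, 93, 48), (-27, 104, 40), (-50, 144, -3), (-43, 147, 0), (-40, 156, -4)]
200 [(-66, 104, 0), (-63, 113, -3), (-57, 117, -1), (-50, 121, 1), (-47, 129, -2), (-44, 138, -5), (-39, 143, -6), (-31, 147, -2)]
202 [(-59, 97, 0), (-57, 106, -4), (-51, 111, -3), (-43, 114, 0), (-40, 122, -3), (-33, 125, 0), (-30, 134, -3), (-23, 138, -1)]
204 [(-55, 93, -5), (-47, 95, 0), (-41, 100, 0), (-41, 112, -8), (-33, 115, -4), (-23, 115, 3), (-20, 123, 0), (-14, 127, 2)]
206 [(-46, 83, -2), (-40, 89, -1), (-34, 93, 0), (-30, 101, -2), (631, -691, 1079), (-19, 110, 0), (-12, 114, 1), (8, 100, 27)]
```

View pics/s4.png

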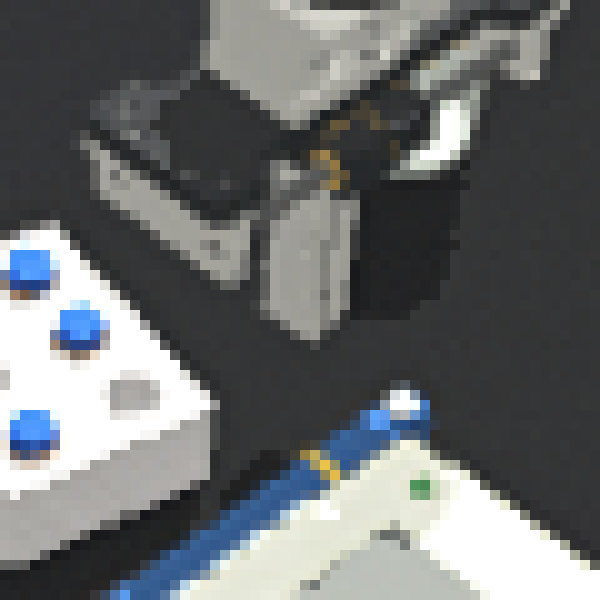

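The crop shows the shut fingers ending at crop (315,340). The depth map puts that point about 38 mm above the bench, not the 13 mm expected, so they passed over the block. I'll go by what I see and lower them at this free spot, watching the force.

```bash
python3 -m jog '0 0 0.5 0;0 0 0.5 0;0 0 0.5 0;0 0 0.5 0;0 0 0 0' |grep -E 'pos|ft'
cat > tip.py <<'E'
from p import *
c=cam('scene'); z=c['z_map']; v,u=np.mgrid[0:420,0:560]
d=np.stack([(u-c['cx'])/c['f'],-(v-c['cy'])/c['f'],-np.ones(u.shape)],-1)*z[...,None]
W=d@R(c).T+np.array(c['xyz']); f=(W[...,:2]-O)@F.T
t=F@(manip.observe()['position'][:2]-O)
for lo in range(5,70,5):
    m=(W[...,2]>lo)&(W[...,2]<lo+5)&(abs(f[...,0]-t[0])<15)&(abs(f[...,1]-t[1])<25); print(lo,m.sum(),end='; ')
E
python3 tip.py
```

```text
position: [578.1, 135.1, 16.5]
ft_force: [0.9, -1.0, -0.4]
5 0; 10 0; 15 1; 20 2; 25 6; 30 10; 35 7; 40 5; 45 6; 50 11; 55 9; 60 7; 65 9;
```

```bash
python3 -m jog '0 0 0.5 0;0 -2 0 0;0 -1 0 0;0 -0.5 0 0;0 -0.4 0 0;0 -0.4 0 0;0 -0.4 0 0;0 -0.4 0 0;0 -0.4 0 0;0 -0.4 0 0;0 -0.4 0 0;0 0 0 0' |grep -E 'pos|ft'; python3 p.py scene
```

```text
position: [586.0, 72.0, 13.4]
ft_force: [0.8, 1.1, -0.3]
tool f [-36.   41.5] z 13.4 yaw y_t 90.1 F [ 0.8  1.1 -0.3] t 6.9667 gap 0.3
scene caps [[-140.4, -3.2], [-75.5, -33.9]]
```

```bash
python3 -m jog '0 -0.4 0 0;0 -0.4 0 0;0 -0.4 0 0;0 -0.4 0 0;0 0 0 0;0 2 0 0;0 3 0 0;0 3 0 0;0 3 0 0;0 0 0 0' |grep -E 'pos|ft'; python3 p.py top scene
```

```text
position: [574.9, 170.1, 13.0]
ft_force: [-0.5, 0.2, 0.3]
tool f [-37.3 140.2] z 13.0 yaw y_t 90.3 F [-0.5  0.2  0.3] t 7.85 gap 0.4
top caps [[-86.9, -39.5], [-91.7, 17.6], [-120.7, 38.3], [-145.4, 2.0]]
err 0.5 centre [-103.8   -0.5] x-angle 55.1
corners [[-124.5, 67.6], [-32.7, 3.5], [-83.1, -68.7], [-174.9, -4.5]]
scene caps [[-142.6, -3.9], [-118.1, 32.4], [-89.4, 12.3], [-84.8, -43.7]]
err 0.9 centre [-101.3   -5.8] x-angle 55.4
corners [[-122.4, 62.2], [-30.2, -1.4], [-80.2, -73.9], [-172.4, -10.3]]
```

```bash
python3 -m jog '2.2 -1.1 0 0;2.2 -1.1 0 0;2.2 -1.1 0 0;2.2 -1.1 0 0;2.2 -1.1 0 0;0 0 0 0;-0.4 -0.3 0 0;-0.4 -0.3 0 0;-0.4 -0.3 0 0;-0.33 -0.23 0 0;-0.33 -0.23 0 0;-0.33 -0.23 0 0;-0.33 -0.23 0 0;-0.33 -0.23 0 0;0 0 0 0' |grep -E 'pos|ft'; python3 p.py top scene
```

```text
position: [504.7, 83.3, 13.5]
ft_force: [-0.4, 2.5, -0.1]
tool f [-115.8   60.9] z 13.5 yaw y_t 90.1 F [-0.4  2.5 -0.1] t 9.2 gap 0.7
top caps [[-83.8, -57.5], [-136.1, -5.4]]
scene caps [[-132.4, -11.9], [-101.2, 18.5], [-75.6, -7.0], [-82.4, -63.0]]
err 0.4 centre [-91.6 -22.3] x-angle 44.3
corners [[-99.3, 48.5], [-21.0, -31.6], [-83.9, -93.1], [-162.2, -13.0]]
```

```bash
python3 -m jog '2.1 0.35 0 0;2.1 0.35 0 0;2.1 0.35 0 0;2.1 0.35 0 0;0 -3 0 0;0 -3 0 0;0 -3 0 0;0 -3 0 0;-1 0 0 0;-1 0 0 0;0 0 0 0;-0.3 0.3 0 0;-0.3 0.3 0 0;-0.3 0.28 0 0;-0.3 0.28 0 0;-0.3 0.27 0 0;-0.3 0.26 0 0;-0.3 0.25 0 0;0 0 0 0' |grep -E 'pos|ft'; python3 p.py top scene
```

```text
position: [468.0, -6.9, 12.9]
ft_force: [-1.5, -0.5, 0.1]
tool f [-161.3  -25.2] z 12.9 yaw y_t 90.1 F [-1.5 -0.5  0.1] t 10.8833 gap 0.5
top caps []
scene caps [[-127.8, -9.6], [-95.7, 20.4], [-72.2, -6.3], [-80.8, -61.3]]
err 1.0 centre [-88.1 -20.9] x-angle 42.1
corners [[-93.0, 50.2], [-17.9, -32.9], [-83.2, -91.9], [-158.3, -8.9]]
```

```bash
python3 -m jog '-0.3 0.26 0 0;-0.3 0.26 0 0;-0.31 0.25 0 0;-0.32 0.24 0 0;-0.33 0.23 0 0;-0.33 0.22 0 0;-0.34 0.2 0 0;-0.35 0.19 0 0;0 0 0 0' |grep -E 'ft'; python3 p.py scene
```

```text
ft_force: [-1.3, -0.7, -1.3]
tool f [-133.5   -7.1] z 13.5 yaw y_t 90.1 F [-1.3 -0.7 -1.3] t 11.7333 gap 0.2
scene caps [[-99.8, 4.6], [-60.7, 24.5], [-44.4, -7.0], [-66.7, -58.4]]
err 0.8 centre [-63.7 -17.1] x-angle 27.4
corners [[-50.5, 52.9], [1.1, -46.5], [-77.0, -87.0], [-128.6, 12.4]]
```

```bash
python3 -m jog '-0.38 0.24 0 0;-0.38 0.24 0 0;-0.38 0.24 0 0;-0.38 0.22 0 0;-0.38 0.2 0 0;-0.38 0.18 0 0;0 0 0 0' |grep -E 'ft'; python3 p.py scene
```

```text
ft_force: [-4.9, 1.2, -0.5]
tool f [-112.6    7.1] z 12.8 yaw y_t 90.1 F [-4.9  1.2 -0.5] t 12.3667 gap 0.7
scene caps [[-78.9, 15.2], [-36.9, 24.6], [-64.2, -54.1], [-29.1, -10.4]]
err 0.7 centre [-50.4 -15. ] x-angle 12.2
corners [[-19.2, 49.0], [4.4, -60.4], [-81.6, -79.0], [-105.2, 30.5]]
```

```bash
python3 -m jog '1.5 0 0 0;1.2 0 0 0;0 -3.6 0 0;0 -3.6 0 0;0 -3.6 0 0;0 0 0 0;-2.2 0 0 0;-2.2 0 0 0;-2.2 0 0 0;0 0 0 0;0 0.4 0 0;0 0.4 0 0;0 0.4 0 0;0 0.4 0 0;0 0.4 0 0;0 0 0 0' |grep -E 'ft'; python3 p.py scene top
```

```text
ft_force: [-0.3, -0.0, -1.1]
tool f [-73.8 -81.5] z 13.1 yaw y_t 90.1 F [-0.3 -0.  -1.1] t 13.75 gap 0.3
scene caps [[-77.9, 20.1], [-35.4, 28.1], [-64.6, -50.5], [-28.2, -7.5]]
err 0.5 centre [-49.8 -11.3] x-angle 10.8
corners [[-17.1, 51.9], [3.8, -58.1], [-82.6, -74.5], [-103.5, 35.5]]
top caps [[-36.3, 33.3], [-62.5, -45.9], [-79.5, 25.8]]
err 1.3 centre [-49.6  -5.7] x-angle 12.8
corners [[-19.1, 58.6], [5.7, -50.6], [-80.2, -70.0], [-104.9, 39.2]]
```

```bash
python3 -m jog '0 0.4 0 0;0 0.4 0 0;0 0.3 0 0;0 0 0 0;0 -2 0 0;0 -1.5 0 0;0 0 0 0' |grep -E 'ft'; python3 p.py scene top
```

```text
ft_force: [0.9, -0.8, -0.0]
tool f [ -71.8 -108.2] z 13.7 yaw y_t 89.9 F [ 0.9 -0.8 -0. ] t 14.4333 gap 0.7
scene caps [[-73.2, 30.0], [-29.3, 34.7], [-63.6, -41.4], [-24.5, -0.7]]
err 0.5 centre [-46.5  -3.3] x-angle 7.2
corners [[-9.8, 57.8], [4.1, -53.3], [-83.2, -64.3], [-97.1, 46.8]]
top caps [[-27.0, 4.3], [-30.8, 40.5], [-74.6, 34.3]]
err 0.4 centre [-48.4   1.6] x-angle 7.1
corners [[-11.7, 62.7], [2.2, -48.5], [-85.1, -59.4], [-99.0, 51.7]]
```

```bash
python3 -m jog '2.5 0 0 0;2.5 0 0 0;2.3 0 0 0;0 2.8 0 0;0 2.7 0 0;0 2.7 0 0;0 2.7 0 0;0 0 0 0;0 0 0 0;-1 0 0 0;-1 0 0 0;-0.8 0 0 0;-0.3 0 0 0;-0.3 0 0 0;-0.3 0 0 0;-0.2 0 0 0;0 0 0 0' 60 |grep -E 'ft|gap'; python3 p.py scene top
```

```text
ft_force: [0.6, -0.3, -0.1]
finger_gap: 56.5
tool f [-107.     2.7] z 13.1 yaw y_t 90.1 F [ 0.6 -0.3 -0.1] t 15.95 gap 56.5
scene caps [[-72.9, 30.5], [-29.3, 34.7], [-63.1, -41.3], [-24.5, -0.7]]
err 0.6 centre [-46.3  -3.1] x-angle 7.2
corners [[-9.6, 57.9], [4.3, -53.2], [-83.0, -64.2], [-96.9, 46.9]]
top caps []
```

```bash
python3 -m jog '-0.2 0 0 0;-0.2 0 0 0;-0.2 0 0 0;-0.2 0 0 0;0 0 0 0' |grep -E 'ft'; python3 p.py scene; python3 -m jog '-0.15 0 0 0;-0.15 0 0 0;0 0 0 0' |grep -E 'ft'; python3 p.py scene
```

```text
ft_force: [-4.1, 2.4, 0.7]
tool f [-100.5    3.8] z 12.5 yaw y_t 90.1 F [-4.1  2.4  0.7] t 16.4667 gap 56.6
scene caps [[-67.3, 30.9], [-24.2, 33.0], [-63.1, -41.3], [-20.9, -3.2]]
err 0.7 centre [-43.3  -4.1] x-angle 3.4
corners [[-2.8, 54.4], [3.9, -57.4], [-83.9, -62.6], [-90.6, 49.2]]
ft_force: [-3.4, 0.3, -1.2]
tool f [-96.3   3. ] z 12.8 yaw y_t 90.1 F [-3.4  0.3 -1.2] t 16.7667 gap 56.6
scene caps [[-63.0, 29.4], [-19.7, 30.3], [-62.4, -41.9], [-19.4, -5.3]]
err 0.5 centre [-41.   -5.9] x-angle 0.8
corners [[2.2, 50.7], [3.8, -61.3], [-84.2, -62.5], [-85.8, 49.5]]
```

```bash
python3 -m jog '-0.12 0 0 0;-0.12 0 0 0;-0.1 0 0 0;0 0 0 0;0 0 0 0' |grep -E 'ft'; python3 p.py scene;  python3 -m jog '-0.15 0 0 0;-0.15 0 0 0;0 0 0 0;0 0 0 0' |grep -E 'ft'; python3 p.py scene
```

```text
ft_force: [-8.5, 0.6, 4.1]
tool f [-95.1   3. ] z 13.0 yaw y_t 90.1 F [-8.5  0.6  4.1] t 17.2333 gap 56.3
scene caps [[-61.7, 30.1], [-18.1, 29.9], [-62.4, -41.9], [-17.7, -6.1]]
err 0.3 centre [-40.  -6.] x-angle -0.3
corners [[4.3, 49.8], [3.7, -62.2], [-84.3, -61.8], [-83.7, 50.2]]
ft_force: [-15.7, -0.5, 11.1]
tool f [-95.2   3.1] z 12.8 yaw y_t 90.1 F [-15.7  -0.5  11.1] t 17.6167 gap 56.4
scene caps [[-61.7, 30.1], [-18.1, 29.9], [-62.4, -41.9], [-17.7, -6.1]]
err 0.3 centre [-40.  -6.] x-angle -0.3
corners [[4.3, 49.8], [3.7, -62.2], [-84.3, -61.8], [-83.7, 50.2]]
```

Seated: the force rises and nothing moves. I'll withdraw and check.

```bash
python3 -m jog '0.3 0 0 0;1 0 0 0;2 0 0 0;2 0 0 0;0 0 -3 0;0 0 -3 0;0 0 -3 0;0 0 -3 0;0 0 -3 0;1.5 3 0 0;1.5 3 0 0;1.5 3 0 0;1.5 3 0 0;1.5 3 0 0;1.5 3 0 0;1.5 3 0 0;1.5 3 0 0;0 0 0 0;0 0 0 0' |grep -E 'ft'; python3 p.py scene top
python3 - <<'E'
from h import *
c=cam('scene'); d=cam('top'); a=cv2.resize(c['color'][155:255,250:350,::-1],None,fx=4,fy=4); b=cv2.resize(d['color'][155:255,210:310,::-1],None,fx=4,fy=4)
cv2.imwrite('pics/s5.png',np.hstack([a,b]))
E
```

```text
ft_force: [-0.4, -0.3, 0.0]
tool f [-262.   243.9] z 164.3 yaw y_t 90.3 F [-0.4 -0.3  0. ] t 19.25 gap 56.6
scene caps [[-61.7, 30.1], [-18.1, 29.9], [-62.4, -41.9], [-17.7, -6.1]]
err 0.3 centre [-40.  -6.] x-angle -0.3
corners [[4.3, 49.8], [3.7, -62.2], [-84.3, -61.8], [-83.7, 50.2]]
top caps [[-19.9, 34.4], [-20.0, -1.4], [-64.0, -36.6], [-64.0, 35.1]]
err 0.4 centre [-42.   -1.1] x-angle -0.3
corners [[2.3, 54.6], [1.6, -57.4], [-86.4, -56.9], [-85.7, 55.1]]
```

View pics/s5.png

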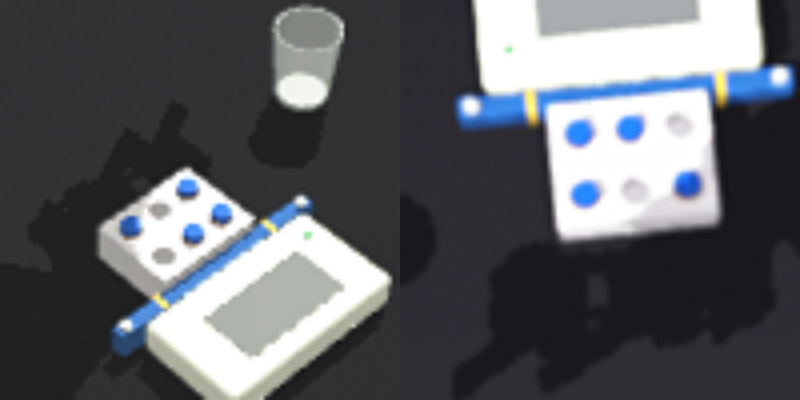

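The picture shows the block flush along the rail, at (545–712, 95–110) in the right half, between the marks at (531,107) and (721,88). All four vials are in place, the hand is away and the beaker is standing.

```bash
python3 -c "
from station import manip; print(manip.job_done())"
```

```text
the job is handed in; nothing more can be done
None
```

The block now lies with a long side flush against the blue fence and, by the cameras, within about 4 mm of midway between the yellow marks. All four vials are in place, the hand is away, and the job is handed in at about 19 s; the first push passed just above the block without touching it, because the fingertips sat about 25 mm higher than the stated tool length.

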